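# Load a stack-nest tote and stack its twin on it the right way round

## Robot

A 6-joint arm with a two-finger parallel gripper is mounted at the origin on a cart in front of the work surface, level with it; the furniture and walls round the work are solid. World frame = base frame: x ahead of the robot, y to its left, z up, the work surface at z = 0. Lengths are in m, angles in rad, forces in N, time in s.
With the tool pointing down it reaches from about 0.375 to 0.9 m from the base axis. Payload 3.1 kg.
Tool frame: the origin (TCP) lies between the finger pads; the fingertips stand robot.tip_extent ahead of it and the grasp point (between the pads) lies 3 mm ahead of it (robot.tip_extent is the distance from the TCP to the fingertips, in m); z points along the fingers, x is the direction in which the jaws open and shut, and the axes are right-handed (so a half turn about z gives the same grasp; the last joint's range is limited). The gripper opens to 87 mm and grips with 3 to 60 N. Pads are 19 mm wide; open, the fingers measure 117 mm over their backs; the gripper's body (75 mm by 190 mm) begins 51 mm behind the grasp point.
Start: joints at [-1.486, 0.527, 1.433, -0, 1.181, -0.178], TCP at [0.163, -0.603, 0.224] pointing down, gripper open.
Joint ranges: [-3.08, 3.08], [-0.75, 2.2], [0.22, 2.44], [-1.43, 4.57], [0, 2.65], [-2.85, 2.85]. Speed limits (rad/s): [2.79, 2.79, 3.14, 3.14, 3.14, 3.14].

## Interface

Orientations are given as a unit quaternion [x, y, z, w].
In Python, from rig import robot, cams gives the robot as it stands.
- The arm moves only by the tool carry_out, never from a script. Its argument "steps" is a list of rows, each a list of 3 entries, a list of its own where there are three numbers: the shift along the world's x, y, z in cm, then the turn about the world's z in degrees, then the closure, from 0 (fully open) to 1 (shut). In form: [[[dx, dy, dz], spin, fingers], ...]. A call has 1 to 10 rows; each row shifts and turns the pose as measured when the row begins; what a row does not reach is not made up. A row lasts 1/10 s, in which the tool goes at most 50 mm and 8.59 degrees, less where a joint would pass 70% of its speed; a pose out of reach is approached as far as the arm can. A call with a gripper value outside its range is refused whole. The fingers move at their own pace and stop on an object; "squeeze" is the grip in N (left out, the last holds). Time passes only in rows, so rows that do not move let the fingers close. It gives the time, the measured TCP pose, the force and the opening at its end, in the units of the state.
- robot.get_obs(): the state, without advancing time (a new reading comes with each control period).
- cams.camera(name): name is "scene" or "side" or "wrist"; returns a dict with "pixels" (384x512x3 uint8, red, green, blue), "fx", "fy", "cx", "cy" (pixels), "eye" and "rotation" of the camera in the world. Camera axes: x right, y up, looking along -z (the intrinsics and any distortion apply to the point x, -y, -z); pixel columns grow to the right and rows downward; lengths in m; the calibration is good to about 2 mm. A picture is of the moment at which its call begins. There is no depth.
- robot.hand_in(): hands the job in, once; it reports no verdict.
The state is a dict: "time": time; "q": joint angles; "joint_velocities": joint speeds; "joint_torque": joint torques, N m; "position": TCP position; "tool_rot": TCP orientation; "ft_force": force on the tool from outside, world axes, zero at the start; "moment": the same for the moment, N m; "grip_width": finger opening in m.
Only numpy, scipy, OpenCV 4.12 (cv2) and the standard library are available. Lean on these libraries where they do the work, as an engineer would, in place of code of your own. Each camera call takes 0.05 s, during which the arm holds its last target. There are 200 camera calls.

## Task

Lay the small beige card box flat on the floor of the grey tote. Then turn the blue tote so that its orange end comes over the plain end of the grey tote (the opposite facing, so that it stacks and does not nest) and set it gently on top, its feet fully down in the saddles of the grey tote's rim, level. Leave the grey tote about where it stands, disturb nothing else, and let go.

Things in the scene. Friction and masses are not known exactly. Their poses are not given: they have to be found in the camera images.
- tote_grey_centre (a point): Centre, half-way up (26 mm), of the grey tote, open on top, loose on the table, about 0.35 kg. Both totes have one shape: 192 long (x) x 66 wide (y) x 52 mm high; +x points to the orange end, z up. Walls 2.2 mm, floor 2.5 mm thick; inside 151 x 46 mm at the floor, 58 mm wide at the rim.
- tote_grey_mark (a point): Top of the rim at the grey tote's orange end, 90 mm along +x from its centre. Hollow feet bulge from the end walls: one amid the orange end, two at the corners of the plain end. Beside them each end's rim has flat saddles 5 mm below the rim. With the SAME facing a tote slips its feet into the hollows of the one below and nests, sinking deep in.
- tote_grey_seat (a point): Point in the middle of the grey tote, level with its saddles, 47 mm above its underside. With the blue tote turned by half a turn against the grey one, its feet stand in the saddles and the centre of its underside is here, with about 3 mm of play either way in x and y.
- tote_blue_centre (a point): Centre, half-way up (26 mm), of the empty blue tote on the table, about 0.18 kg; same shape and axes, +x points to its orange end. Amid each long side is an upright grip panel, 60 mm long, from the rim 18 mm down; across both panels it is 66 mm wide (along y). Grip it from above across the panels, about 9 mm below the rim.
- tote_blue_mark (a point): Top of the rim at the orange end of the blue tote, 90 mm along +x from its centre.
- card_box_centre (a point): Centre of a closed beige card box, 34 (x) x 50 (y) x 22 mm (z), 0.05 kg, lying flat on the table. Gripped across its 50 mm length, and laid lengthwise in the tote, it leaves room for the fingers between the tote's walls.
- tape_roll: Bystander: roll of tan tape lying flat, 103 mm across, 25 mm high; origin at the centre of its underside.
- stone: Bystander: purple and white stone point standing upright, 39 x 39 x 120 mm; origin at the centre of its foot.
- dark_box: Bystander: closed dark card box, 60 x 60 x 30 mm; origin at the centre of its underside.
Mind the look-alikes: they are no part of the job. There is more than one size of the part that bears card_box_centre; the job needs the larger.

How it is judged:
By the outcome, as a careful person would: the job done as asked, in the order asked, and still so for the second after the job is handed in, with the robot touching nothing.
It also fails if it takes over 66 s, if anything falls off the work surface, if the arm or the gripper's body presses on something with over 40 N, if the wrist force passes 120 N, or if a joint passes its speed limit or range.

## Working session

There is one attempt and no reset: what is moved stays moved. The work goes in short steps, Python scripts to look and compute and a tool call to move; the robot and the scene stay as the last step left them, time stands still between calls to the robot, and variables do not carry over. Pictures are saved under pics/ and viewed, about 8 in all and at most 12, crops included, and the job is handed in when it is done.

Besides the shell and the picture viewer there is one more tool, called after ">>>" by a JSON object that holds its "api" and its "payload". carry_out: Moves the arm, as the interface text tells. Its arguments: {"type":"object","properties":{"steps":{"type":"array"},"squeeze":{"type":"number"}},"required":["steps"]}

```bash
mkdir -p pics; python3 - <<'E'
from rig import robot,cams
import cv2,numpy as np
ims=[]
for n in("scene","side"):
    c=cams.camera(n);print(n,{k:(np.round(v,4).tolist() if k!='pixels' else 0) for k,v in c.items()})
    cv2.imwrite(f"pics/{n}0.png",c["pixels"][:,:,::-1])
    cv2.imwrite(f"pics/{n}0b.png",cv2.resize(c["pixels"][:,:,::-1],(800,600),interpolation=cv2.INTER_CUBIC))
print(robot.get_obs(),robot.tip_extent)
E
```

```text
scene {'pixels': 0, 'fx': 401.4894, 'fy': 401.4894, 'cx': 260.9026, 'cy': 188.7335, 'eye': [-0.115, 0.6326, 0.7903], 'rotation': [-0.1696, 0.3992, 0.8345, -0.3398]}
side {'pixels': 0, 'fx': 487.4356, 'fy': 487.4356, 'cx': 265.2973, 'cy': 189.9153, 'eye': [0.0896, -1.2082, 0.7649], 'rotation': [0.5058, -0.0831, -0.1625, 0.8431]}
{'time': 0.1, 'q': array([-1.48550478e+00,  5.28373661e-01,  1.43376933e+00, -3.43638043e-05,
        1.18138494e+00, -1.78490721e-01]), 'joint_velocities': array([-0.00011403, -0.00166792, -0.00261746,  0.00012225, -0.00034511,
       -0.00071538]), 'joint_torque': array([-3.04818441e-04, -4.40985346e+01, -1.77150679e+01,  6.35304954e-02,
        5.34176803e-02, -3.65442315e-05]), 'position': array([ 0.16292684, -0.60271561,  0.22307074]), 'tool_rot': array([ 7.93960105e-01, -6.07969091e-01, -6.63354023e-04, -7.04653627e-04]), 'ft_force': array([ 0.12098265, -0.04168277, -0.80788251]), 'moment': array([ 0.04514793, -0.03425769, -0.03894742]), 'grip_width': 0.0869465481007446} 0.022
```

View pics/scene0b.png

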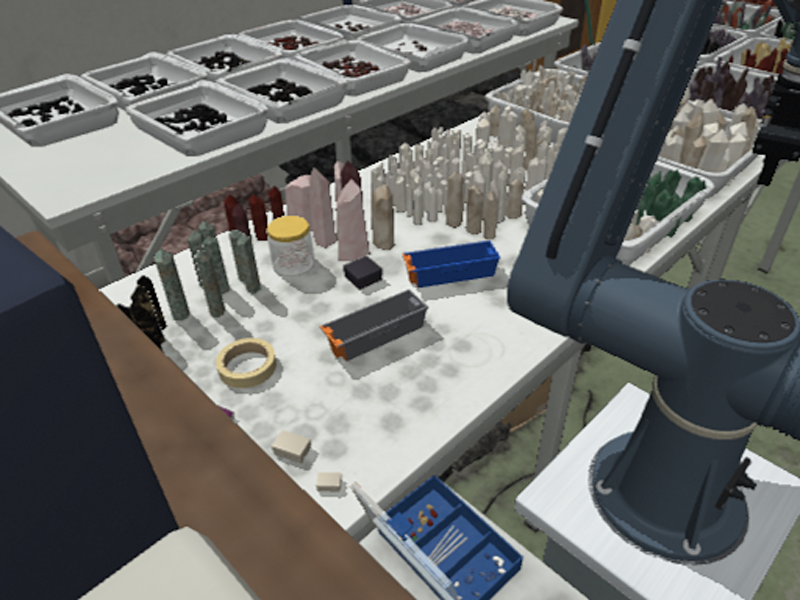

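View pics/side0b.png

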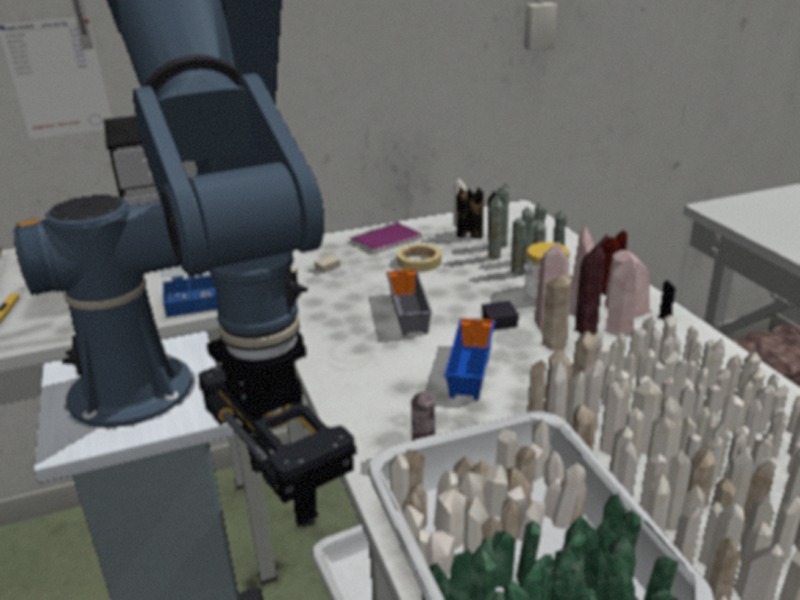

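The scene view shows the grey tote with its orange end at about (333,338) and the blue tote with its orange end at (410,268), both in 800-px scale. There are two beige boxes, the larger at (292,446) and the smaller at (329,482). The job needs the larger one. I'll confirm in enlarged crops.

```bash
cat > h.py <<'E'
import numpy as np
from scipy.spatial.transform import Rotation as R
def ray(c,u,v):
    d=R.from_quat(c["rotation"]).apply([(u-c["cx"])/c["fx"],-(v-c["cy"])/c["fy"],-1]); return np.array(c["eye"]),d
def onz(c,u,v,z):
    e,d=ray(c,u,v); return e+d*(z-e[2])/d[2]
def proj(c,p):
    x=R.from_quat(c["rotation"]).inv().apply(np.array(p)-c["eye"]); return c["cx"]-c["fx"]*x[0]/x[2], c["cy"]+c["fy"]*x[1]/x[2]
def tri(*obs):
    A=np.zeros((3,3));b=np.zeros(3)
    for c,u,v in obs:
        e,d=ray(c,u,v);d=d/np.linalg.norm(d);M=np.eye(3)-np.outer(d,d);A+=M;b+=M@e
    p=np.linalg.solve(A,b); return p
SC=dict(fx=401.4894,fy=401.4894,cx=260.9026,cy=188.7335,eye=[-0.115,0.6326,0.7903],rotation=[-0.1696,0.3992,0.8345,-0.3398])
SD=dict(fx=487.4356,fy=487.4356,cx=265.2973,cy=189.9153,eye=[0.0896,-1.2082,0.7649],rotation=[0.5058,-0.0831,-0.1625,0.8431])
E
python3 - <<'E'
import cv2
a=cv2.imread("pics/scene0.png")[150:320,130:330];cv2.imwrite("pics/sc1.png",cv2.resize(a,None,fx=3.5,fy=3.5,interpolation=cv2.INTER_CUBIC))
a=cv2.imread("pics/side0.png")[140:260,180:350];cv2.imwrite("pics/sd1.png",cv2.resize(a,None,fx=4.5,fy=4.5,interpolation=cv2.INTER_CUBIC))
E
```

```text
(no output)
```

View pics/sc1.png

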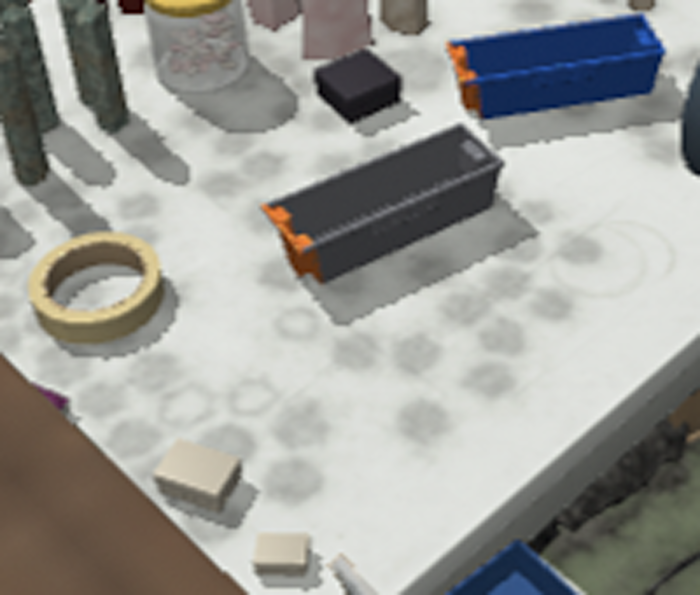

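View pics/sd1.png

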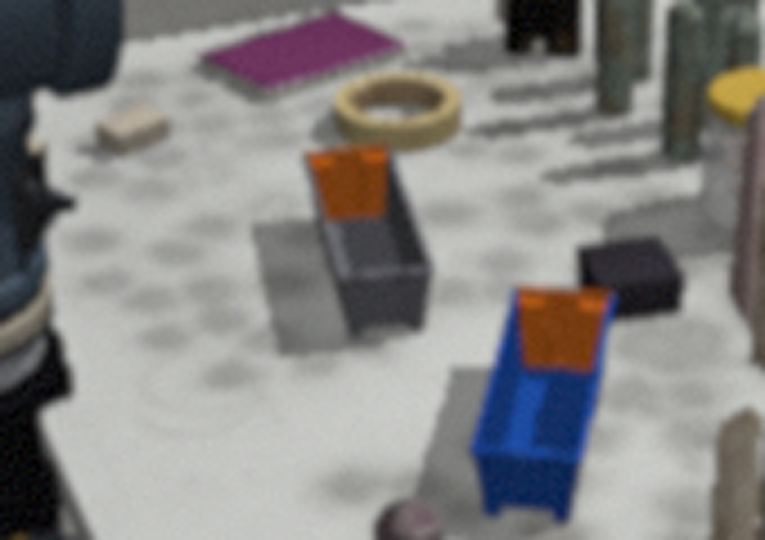

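The scene crop (3.5x) shows the grey tote's rim corners at (262,207), (302,250), (502,160) and (462,126), and the blue tote's at (450,45), (467,82), (663,48) and (645,17). The beige boxes are at (198,467), larger, and (282,552), clearly smaller. I pick the first because its area is about twice as large. The side crop (4.5x) shows the larger box at (133,125).

```bash
python3 - <<'E'
from h import *
s=lambda u,v:(SC,130+u/3.5,150+v/3.5)
d=lambda u,v:(SD,180+u/4.5,140+v/4.5)
np.set_printoptions(precision=4,suppress=True)
P={'g_of':((262,207),(388,149)),'g_on':((302,250),(307,154)),'g_pf':((462,126),(430,265)),'g_pn':((502,160),(340,275)),
'b_of':((450,45),(615,292)),'b_on':((467,82),(515,290)),'b_pf':((645,17),(585,458)),'b_pn':((663,48),(476,455)),'card':((198,467),(133,125))}
for k,(a,b) in P.items():
    z=.022 if k=='card' else .052
    print(k,tri(s(*a),d(*b)),onz(*s(*a),z)[:2],onz(*d(*b),z)[:2])
for p in[(185,440),(242,460),(213,493),(155,474)]: print('card',onz(*s(*p),.022))
for p in[(282,535),(310,537),(305,568),(255,568),(260,535)]: print('small',onz(*s(*p),.012))
E
```

```text
g_of [0.5949 0.1495 0.0469] [0.5897 0.1529] [0.5917 0.1403]
g_on [0.5343 0.1604 0.0487] [0.5288 0.1631] [0.5345 0.1565]
g_pf [ 0.5525 -0.0334  0.051 ] [ 0.548  -0.0311] [ 0.555  -0.0321]
g_pn [ 0.4942 -0.0223  0.0519] [ 0.4924 -0.0217] [ 0.4957 -0.021 ]
b_of [ 0.6478 -0.1136  0.0499] [ 0.6401 -0.1091] [ 0.6511 -0.1125]
b_on [ 0.5932 -0.0822  0.0495] [ 0.5889 -0.0791] [ 0.5931 -0.0846]
b_pf [ 0.5486 -0.2748  0.049 ] [ 0.5399 -0.2681] [ 0.552  -0.2748]
b_pn [ 0.4983 -0.2432  0.0489] [ 0.4963 -0.2398] [ 0.496  -0.2478]
card [0.4473 0.33   0.0156] [0.442  0.3326] [0.4447 0.3173]
card [0.4671 0.3247 0.022 ]
card [0.4252 0.308  0.022 ]
card [0.4175 0.3387 0.022 ]
card [0.4582 0.3564 0.022 ]
small [0.3651 0.3239 0.012 ]
small [0.3507 0.3121 0.012 ]
small [0.3351 0.3297 0.012 ]
small [0.3582 0.3521 0.012 ]
small [0.3754 0.334  0.012 ]
```

>>> {"api": "carry_out", "payload": {"steps": [[[2.6,3.5,0],5,0],[[2.6,3.5,0],5,0],[[2.6,3.5,0],5,0],[[2.6,3.5,0],5,0],[[2.6,3.5,0],5,0],[[2.6,3.5,0],5,0],[[2.6,3.5,0],5,0],[[2.6,3.5,0],5,0],[[2.6,3.5,0],5,0],[[2.6,3.5,0],5,0]]}}

```text
time: 1.1
position: [0.425, -0.2431, 0.2192]
tool_rot: [0.979, -0.204, -0.002, -0.001]
ft_force: [0.4, -0.1, -0.1]
grip_width: 0.0869
```

>>> {"api": "carry_out", "payload": {"steps": [[[0.2,4.8,0],5,0],[[0.2,4.8,0],5,0],[[0.2,4.8,0],5,0],[[0.2,4.8,0],5,0],[[0.2,4.8,0],5,0],[[0.2,4.8,0],5,0],[[0.2,4.8,0],5,0],[[0.2,4.8,0],5,0],[[0.2,4.8,0],5,0],[[0,4.8,0],2,0]]}}

```text
time: 2.1
position: [0.4439, 0.2543, 0.218]
tool_rot: [0.976, 0.22, -0.0, -0.0]
ft_force: [1.1, 0.3, 0.4]
grip_width: 0.0872
```

>>> {"api": "carry_out", "payload": {"steps": [[[0,4,-2],-2,0],[[0,3.6,-2],-1.5,0],[[0,0,0],0,0]]}}

```text
time: 2.4
position: [0.4433, 0.3396, 0.1767]
tool_rot: [0.981, 0.193, 0.002, -0.001]
ft_force: [-0.3, 0.2, -0.9]
grip_width: 0.0868
```

```bash
cat > w.py <<'E'
import sys,cv2,pickle
from rig import robot,cams
n=sys.argv[1]; c=cams.camera(sys.argv[2] if len(sys.argv)>2 else "wrist")
cv2.imwrite(f"pics/{n}.png",cv2.resize(c["pixels"][:,:,::-1],(768,576),interpolation=cv2.INTER_CUBIC))
pickle.dump(c,open(f"pics/{n}.pkl","wb"));o=robot.get_obs();print(o["position"],o["tool_rot"],o["q"])
print(c["eye"])
E
python3 w.py w1
```

```text
[0.44347089 0.33794157 0.17754818] [ 9.81274533e-01  1.92602524e-01  2.03656777e-03 -6.40418009e-04] [4.50625698e-01 4.95657024e-01 1.65411845e+00 2.44718604e-04
 9.87552300e-01 6.28631821e-02]
[0.41553374 0.40450018 0.33712059]
```

View pics/w1.png

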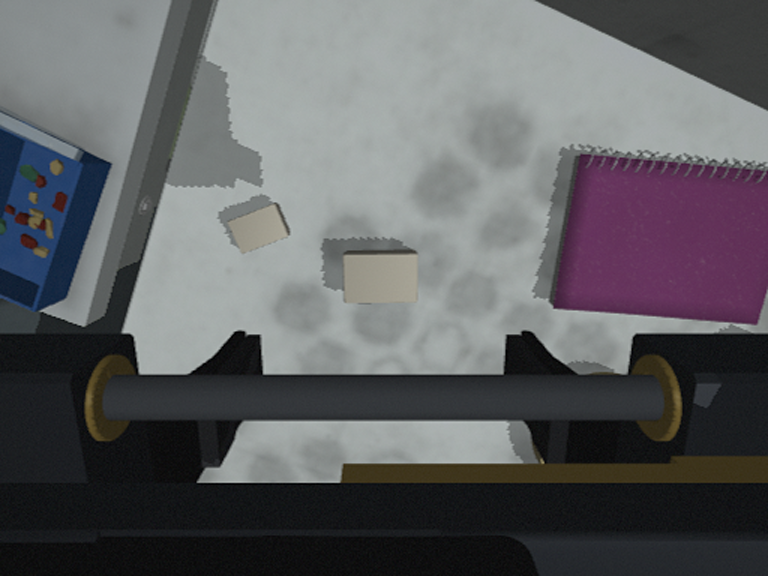

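The wrist view shows the larger beige box with its top at (345..417, 253..303), its long side along the jaw axis. The small one is at (258,227).

```bash
python3 - <<'E'
from h import *;import pickle
c=pickle.load(open("pics/w1.pkl","rb"))
q=[onz(c,u/1.5,v/1.5,.022) for u,v in[(344.5,253),(417.5,252),(418,302.5),(344.5,303.5)]]
print(np.round(q,4));print(np.mean(q,0)); a=(q[1]+q[2]-q[0]-q[3])/2;b=(q[2]+q[3]-q[0]-q[1])/2;print(np.linalg.norm(a),np.linalg.norm(b),np.degrees(np.arctan2(a[1],a[0])),np.degrees(np.arctan2(-b[0],b[1])))
c0=np.mean(q,0)
print(tri((c,381/1.5,278/1.5),(SC,130+198/3.5,150+467/3.5)))
E
```

```text
[[0.4162 0.34   0.022 ]
 [0.4605 0.3588 0.022 ]
 [0.4745 0.327  0.022 ]
 [0.4287 0.3076 0.022 ]]
[0.44498113 0.3333695  0.022     ]
0.04890993669987422 0.03469440938572193 22.940667954288713 -157.57161625379723
[0.44508661 0.33171804 0.01788115]
```

>>> {"api": "carry_out", "payload": {"steps": [[[0.15,-0.5,-3],0.5,0],[[0,0,-4],0,0],[[0,0,-4],0,0],[[0,0,-2],0,0],[[0,0,-1],0,0],[[0,0,0],0,0]]}}

```text
time: 3.05
position: [0.448, 0.3282, 0.0371]
tool_rot: [0.981, 0.196, 0.005, -0.0]
ft_force: [0.1, -0.2, 1.0]
grip_width: 0.087
```

>>> {"api": "carry_out", "payload": {"steps": [[[-0.3,0.5,0],0,0],[[0,0,0],0,0],[[0,0,-1.1],0,0],[[0,0,0],0,0]]}}

```text
time: 3.45
position: [0.4478, 0.334, 0.0297]
tool_rot: [0.981, 0.196, 0.009, -0.001]
ft_force: [-0.8, -0.6, -0.5]
grip_width: 0.0867
```

>>> {"api": "carry_out", "payload": {"steps": [[[-0.25,0,-0.4],0,0],[[0,0,0],0,0],[[0,0,0],0,0.2]], "squeeze": 10}}

```text
time: 3.75
position: [0.4454, 0.3344, 0.026]
tool_rot: [0.981, 0.196, 0.01, -0.001]
ft_force: [0.2, 0.3, 0.5]
grip_width: 0.0841
```

>>> {"api": "carry_out", "payload": {"steps": [[[0,0,0],0,1],[[0,0,0],0,1],[[0,0,0],0,1],[[0,0,0],0,1],[[0,0,0],0,1],[[0,0,0],0,1],[[0,0,0],0,1]], "squeeze": 12}}

```text
time: 4.45
position: [0.4456, 0.3345, 0.0262]
tool_rot: [0.981, 0.196, 0.01, -0.001]
ft_force: [-0.0, -0.6, 0.1]
grip_width: 0.0311
```

```bash
python3 w.py w2
```

```text
[0.44568055 0.33454748 0.026217  ] [ 0.98054009  0.19605983  0.00999048 -0.00136765] [ 0.44463405  0.73350121  1.7573536  -0.00379612  0.63069822  0.05298082]
[0.41493064 0.39872454 0.18636028]
```

View pics/w2.png

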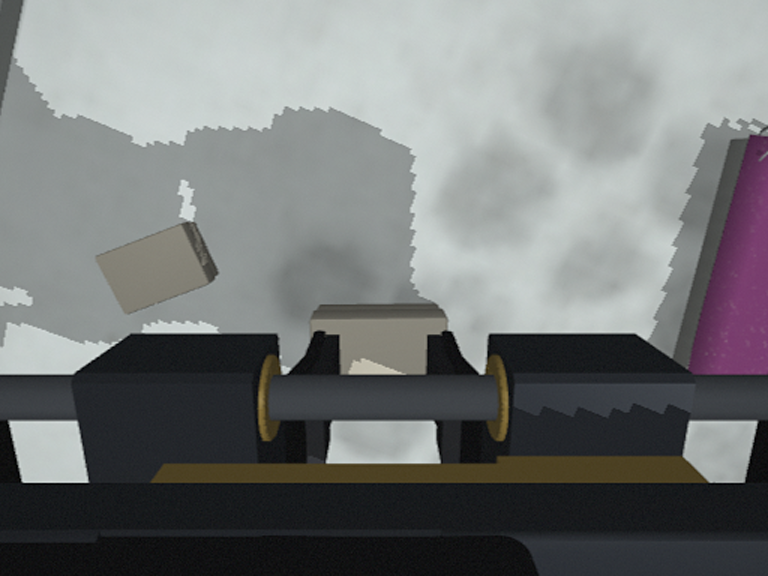

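```bash
python3 - <<'E'
from h import *;import pickle
c=pickle.load(open("pics/w2.pkl","rb"))
print("rot",c["rotation"])
T=R.from_quat([0.98054,0.19606,0.00999,-0.00137]);p=np.array([.44568,.33455,.0262])
for l in(0,.003,.022):
  for x in(-.0155,0,.0155): 
    print(l,x,np.array(proj(c,p+T.apply([x,0,l])))*1.5)
for k in[(312,318),(446,317)]: print(onz(c,k[0]/1.5,k[1]/1.5,.022))
cn=np.array([.445,.3334,.022]);
for a in(-.025,.025):
  for b in(-.017,.017):
    t=np.radians(22.7);print(np.array(proj(c,cn+[a*np.cos(t)-b*np.sin(t),a*np.sin(t)+b*np.cos(t),0]))*1.5)
E
```

```text
rot [-0.12555022 -0.03516382  0.19294356  0.97250883]
0 -0.0155 [340.5871473  363.85116428]
0 0 [384.08450515 363.83893625]
0 0.0155 [427.58400839 363.82670762]
0.003 -0.0155 [341.28027795 360.46124009]
0.003 0 [384.0610843  360.44913129]
0.003 0.0155 [426.84396594 360.4370219 ]
0.022 -0.0155 [345.18989288 341.34031662]
0.022 0 [383.92897898 341.32893187]
0.022 0.0155 [422.66976675 341.31754662]
[0.41598082 0.33947507 0.022     ]
[0.46002196 0.35786196 0.022     ]
[314.0225367  404.05592759]
[310.36008734 317.48662586]
[447.661556   402.52687065]
[450.77420541 316.34923822]
```

```bash
python3 - <<'E'
import cv2
from rig import cams
from h import *
a=[]
for n,C in(("scene",SC),("side",SD)):
    im=cams.camera(n)["pixels"][:,:,::-1]; u,v=map(int,proj(C,[.445,.333,.02]));print(n,u,v)
    w=im[v-40:v+30,u-35:u+35];a.append(cv2.resize(w,(390,390),interpolation=cv2.INTER_CUBIC))
cv2.imwrite("pics/c3.png",np.hstack(a))
E
```

```text
scene 185 283
side 208 166
```

View pics/c3.png

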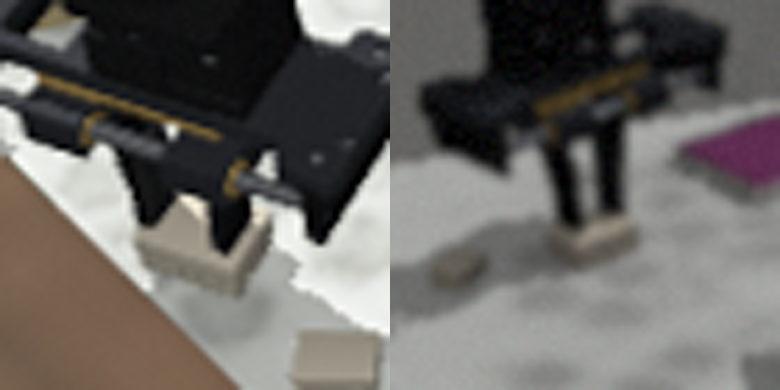

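```bash
python3 - <<'E'
from h import *
from rig import robot
o=robot.get_obs();print(o["position"],o["grip_width"],robot.tip_extent,[a for a in dir(robot) if a[0]!='_'])
p=o["position"];T=R.from_quat(o["tool_rot"])
for nm,C,(U,V),off in(("scene",SC,(185,283),0),("side",SD,(208,166),390)):
  for s in(-.018,.018):
    for l in(0,.004,.012,.022):
      u,v=proj(C,p+T.apply([s,0,l]));print(nm,s,l,round((u-U+35)*390/70+off),round((v-V+40)*390/70))
E
```

```text
[0.44562639 0.33455149 0.0261848 ] 0.018914377898474867 0.022 ['Unreachable', 'get_obs', 'hand_in', 'tip_extent']
scene -0.018 0 231 230
scene -0.018 0.004 232 236
scene -0.018 0.012 234 248
scene -0.018 0.022 236 262
scene 0.018 0 157 204
scene 0.018 0.004 158 210
scene 0.018 0.012 160 222
scene 0.018 0.022 163 236
side -0.018 0 565 225
side -0.018 0.004 566 231
side -0.018 0.012 567 242
side -0.018 0.022 568 256
side 0.018 0 610 207
side 0.018 0.004 610 212
side 0.018 0.012 611 223
side 0.018 0.022 613 237
```

The fingers are closing over the box rather than around it, so the tips stand higher than expected. I'll open, go down in small steps while watching the force, and regrip.

>>> {"api": "carry_out", "payload": {"steps": [[[0,0,0],0,0],[[0,0,0],0,0],[[0,0,0],0,0],[[0,0,0],0,0],[[0,0,0],0,0],[[0,0,0],0,0],[[0,0,0],0,0],[[0,0,0],0,0],[[0,0,0],0,0],[[0,0,-0.2],0,0]]}}

```text
time: 5.6
position: [0.4458, 0.3346, 0.0243]
tool_rot: [0.981, 0.196, 0.01, -0.001]
ft_force: [0.2, 0.1, 0.7]
grip_width: 0.0853
```

>>> {"api": "carry_out", "payload": {"steps": [[[0,0,-0.1],0,0],[[0,0,0],0,0]]}}

```text
time: 5.8
position: [0.4456, 0.3345, 0.0229]
tool_rot: [0.981, 0.196, 0.01, -0.001]
ft_force: [0.1, -0.5, 0.2]
grip_width: 0.0868
```

>>> {"api": "carry_out", "payload": {"steps": [[[0,0,-0.2],0,0],[[0,0,0],0,0]]}}

```text
time: 6.0
position: [0.4456, 0.3345, 0.0207]
tool_rot: [0.981, 0.196, 0.01, -0.001]
ft_force: [0.0, -0.6, 0.4]
grip_width: 0.0872
```

>>> {"api": "carry_out", "payload": {"steps": [[[0,0,-0.2],0,0],[[0,0,-0.2],0,0],[[0,0,0],0,0]]}}

```text
time: 6.3
position: [0.4455, 0.3345, 0.0162]
tool_rot: [0.981, 0.196, 0.01, -0.001]
ft_force: [-1.3, 0.5, -0.4]
grip_width: 0.0872
```

>>> {"api": "carry_out", "payload": {"steps": [[[0,0,-0.2],0,0],[[0,0,-0.1],0,0],[[0,0,0],0,0]]}}

```text
time: 6.6
position: [0.4455, 0.3345, 0.0129]
tool_rot: [0.981, 0.196, 0.01, -0.001]
ft_force: [-0.8, 0.5, -0.1]
grip_width: 0.087
```

```bash
python3 w.py w4
```

```text
[0.44552656 0.33448856 0.01293771] [ 0.98053786  0.19608329  0.0097523  -0.00131792] [ 0.44464658  0.75726647  1.76045954 -0.00390396  0.60431337  0.05309395]
[0.41487229 0.39870005 0.1730414 ]
```

View pics/w4.png

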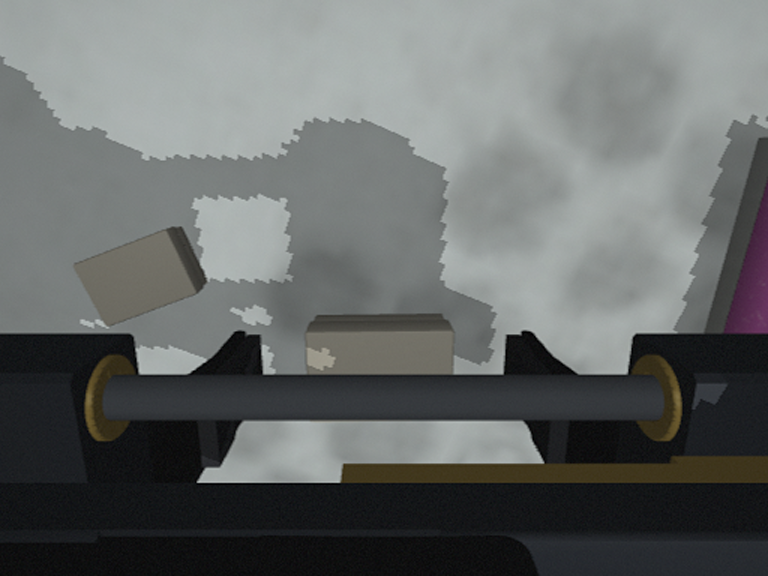

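The open fingers now straddle the box (top x 305..455, fingers at 262 and 505), with no table contact. I'll close.

>>> {"api": "carry_out", "payload": {"steps": [[[0,0,0],0,1],[[0,0,0],0,1],[[0,0,0],0,1],[[0,0,0],0,1],[[0,0,0],0,1],[[0,0,0],0,1],[[0,0,0],0,1],[[0,0,0],0,1]], "squeeze": 12}}

```text
time: 7.45
position: [0.4456, 0.3346, 0.0132]
tool_rot: [0.981, 0.196, 0.01, -0.001]
ft_force: [-0.1, 0.1, 0.1]
grip_width: 0.0498
```

>>> {"api": "carry_out", "payload": {"steps": [[[0,0,1],0,1],[[0,0,2],0,1],[[0,0,3],0,1],[[0,0,4],0,1],[[1.0,-2.0,3],4,1],[[2.0,-3.0,2],6,1],[[2,-3.0,2],6,1],[[2,-3.0,2],6,1],[[2,-3.0,2],6,1],[[2,-3.0,2],6,1]]}}

```text
time: 8.45
position: [0.5505, 0.1608, 0.255]
tool_rot: [0.872, 0.489, 0.007, -0.002]
ft_force: [0.8, -0.1, -1.6]
grip_width: 0.05
```

>>> {"api": "carry_out", "payload": {"steps": [[[2,-3,0],6,1],[[2,-3,0],6,1],[[2,-2,0],6,1],[[1,-1,0],2,1],[[0,0,0],0,1],[[0,0,0],0,1]]}}

```text
time: 9.05
position: [0.6255, 0.0617, 0.2636]
tool_rot: [0.772, 0.636, 0.011, 0.0]
ft_force: [-0.7, 0.4, -0.5]
grip_width: 0.0499
```

```bash
python3 w.py w5
```

```text
[0.62548208 0.06190061 0.26365744] [7.71425051e-01 6.36217053e-01 1.14452931e-02 5.08156477e-04] [-0.0864168   0.48404357  1.3933815   0.01614678  1.2471567  -1.47069991]
[0.55316698 0.07349706 0.42279308]
```

View pics/w5.png

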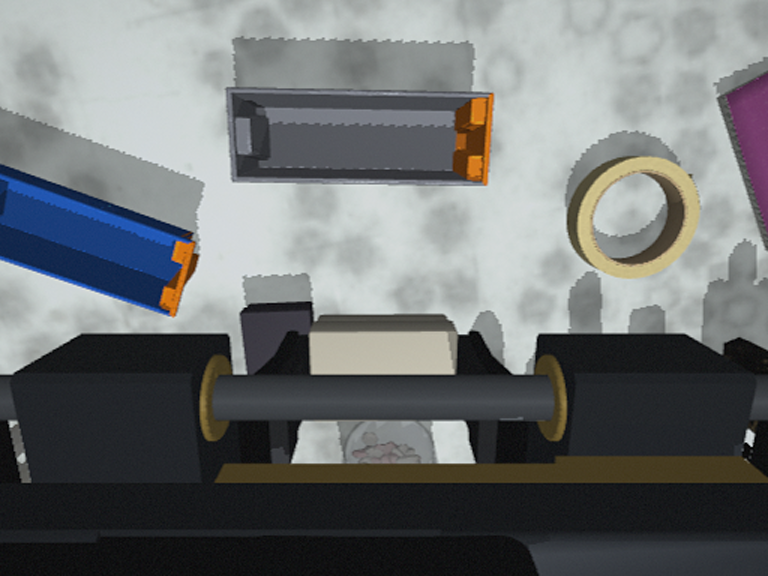

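The view shows the box held level between the fingers. The grey rim corners are at (228,88), (232,183), (488,186) and (492,94), with the orange end on the right. The blue orange-end corners are at (196,240) and (174,316).

```bash
python3 - <<'E'
from h import *;import pickle
c=pickle.load(open("pics/w5.pkl","rb"))
q=[onz(c,u/1.5,v/1.5,.052) for u,v in[(228,88),(232,183),(488,186),(492,94)]]
q=np.array(q);print(np.round(q,4));m=q.mean(0);a=(q[2]+q[3]-q[0]-q[1])/2;b=(q[1]+q[2]-q[0]-q[3])/2
print(m,np.linalg.norm(a),np.linalg.norm(b),np.degrees(np.arctan2(a[1],a[0])))
for w,s in(((228,88),(502,160)),((232,183),(462,126)),((488,186),(262,207)),((492,94),(302,250))):print(tri((c,w[0]/1.5,w[1]/1.5),(SC,130+s[0]/3.5,150+s[1]/3.5)))
o=[onz(c,u/1.5,v/1.5,.052) for u,v in[(196,240),(174,316)]];print(np.round(o,4))
# box in hand relative: bottom of top face corners
E
```

```text
[[ 0.4918 -0.0195  0.052 ]
 [ 0.5559 -0.0347  0.052 ]
 [ 0.5949  0.1526  0.052 ]
 [ 0.5313  0.1641  0.052 ]]
[0.54349561 0.06564002 0.052     ] 0.18954572675857156 0.0652439303884719 78.05919030647487
[ 0.4916243  -0.01979361  0.05323233]
[ 0.55559295 -0.0377429   0.04381498]
[0.5939766  0.1519766  0.04921942]
[0.53045071 0.16337894 0.05121996]
[[ 0.592  -0.0734  0.052 ]
 [ 0.6478 -0.1085  0.052 ]]
```

>>> {"api": "carry_out", "payload": {"steps": [[[-2,0.1,0],-0.5,1],[[-3,0.1,-2],-0.5,1],[[-2.2,0.1,-4],0,1],[[-1,0,-4],0,1],[[0,0,-3],0,1],[[0,0,-2],0,1],[[0,0,0],0,1],[[0,0,0],0,1]]}}

```text
time: 9.9
position: [0.533, 0.0745, 0.1142]
tool_rot: [0.775, 0.632, 0.013, 0.001]
ft_force: [-0.3, 0.6, 0.4]
grip_width: 0.0496
```

>>> {"api": "carry_out", "payload": {"steps": [[[1.05,-0.9,-1.5],0,1],[[0,0,0],0,1],[[0,0,-1.0],0,1],[[0,0,0],0,1],[[0,0,0],0,1]]}}

```text
time: 10.4
position: [0.546, 0.0676, 0.0945]
tool_rot: [0.774, 0.633, 0.017, 0.004]
ft_force: [-0.7, 0.4, 0.4]
grip_width: 0.05
```

>>> {"api": "carry_out", "payload": {"steps": [[[-0.25,-0.2,-0.5],0,1],[[0,0,-1],0,1],[[0,0,-1],0,1],[[0,0,0],0,1],[[0,0,0],0,1]]}}

```text
time: 10.9
position: [0.5427, 0.0657, 0.0679]
tool_rot: [0.774, 0.633, 0.017, 0.003]
ft_force: [-0.1, -0.6, -0.2]
grip_width: 0.0498
```

>>> {"api": "carry_out", "payload": {"steps": [[[0,0,-1],0,1],[[0,0,-1],0,1],[[0,0,-1],0,1],[[0,0,-0.8],0,1],[[0,0,-0.4],0,1],[[0,0,0],0,1],[[0,0,0],0,1]]}}

```text
time: 11.6
position: [0.5425, 0.0657, 0.0212]
tool_rot: [0.774, 0.633, 0.016, 0.003]
ft_force: [0.5, -0.7, -0.5]
grip_width: 0.0498
```

>>> {"api": "carry_out", "payload": {"steps": [[[0,0,-0.2],0,1],[[0,0,-0.2],0,1],[[0,0,0],0,1]]}}

```text
time: 11.9
position: [0.5432, 0.0657, 0.0177]
tool_rot: [0.774, 0.633, 0.017, 0.004]
ft_force: [-0.7, -0.7, -0.2]
grip_width: 0.0499
```

>>> {"api": "carry_out", "payload": {"steps": [[[0,0,-0.15],0,1],[[0,0,0],0,1]]}}

```text
time: 12.1
position: [0.5434, 0.0657, 0.0164]
tool_rot: [0.774, 0.633, 0.017, 0.004]
ft_force: [0.3, -0.1, -0.5]
grip_width: 0.0501
```

>>> {"api": "carry_out", "payload": {"steps": [[[0,0,-0.05],0,1],[[0,0,0],0,0.25],[[0,0,0],0,0.25],[[0,0,0],0,0.25],[[0,0,0],0,0.25]]}}

```text
time: 12.6
position: [0.5439, 0.0656, 0.0163]
tool_rot: [0.774, 0.633, 0.017, 0.004]
ft_force: [-0.4, -0.3, 0.0]
grip_width: 0.0647
```

>>> {"api": "carry_out", "payload": {"steps": [[[0,0,1],0,0.25],[[0,0,1.5],0,0.25],[[0,0,2],0,0.25],[[0,0,3],0,0.25],[[0,0,4],0,0],[[0,0,4],0,0]]}}

```text
time: 13.2
position: [0.5385, 0.0659, 0.1736]
tool_rot: [0.774, 0.632, 0.013, -0.0]
ft_force: [0.5, -0.3, -0.1]
grip_width: 0.0741
```

>>> {"api": "carry_out", "payload": {"steps": [[[0,-1.5,3],-8.5,0],[[0,-2.4,2],-8.5,0],[[0,-2.4,2],-8.5,0],[[0,-2.4,1],-8.5,0],[[0,-2.4,0],-8.5,0],[[0,-2.4,0],-8.5,0],[[0,-2.4,0],-8.5,0],[[0,-2.4,0],-8.5,0],[[0,-2.4,0],-8.5,0],[[0,-2.4,0],-8.5,0]]}}

```text
time: 14.2
position: [0.5377, -0.1698, 0.2738]
tool_rot: [0.997, -0.067, 0.015, 0.018]
ft_force: [-0.5, 0.7, 0.5]
grip_width: 0.0871
```

>>> {"api": "carry_out", "payload": {"steps": [[[0,-2.4,0],-8.5,0],[[0,-2.4,0],-8.5,0],[[0,-2,0],-8.0,0],[[0,-1,0],0,0],[[0,0,0],0,0],[[0,0,0],0,0]]}}

```text
time: 14.8
position: [0.5352, -0.2522, 0.2771]
tool_rot: [0.958, -0.286, 0.011, 0.021]
ft_force: [-0.6, -0.2, -0.1]
grip_width: 0.087
```

```bash
python3 w.py w6; python3 - <<'E'
from h import *
s=lambda u,v:(SC,130+u/3.5,150+v/3.5)
d=lambda u,v:(SD,180+u/4.5,140+v/4.5)
print('dark box',onz(*s(357,82),.03)); print('stone',onz(*d(408,510),.12))
E
```

```text
[ 0.53523571 -0.25203369  0.27712493] [ 0.95807716 -0.28550478  0.01150968  0.02104036] [-0.61178722  0.41381786  1.47759673 -0.03480165  1.21520113 -0.02100306]
[ 0.57113698 -0.18552633  0.4348593 ]
dark box [ 0.68240792 -0.03092273  0.03      ]
stone [ 0.40708298 -0.37062863  0.12      ]
```

View pics/w6.png

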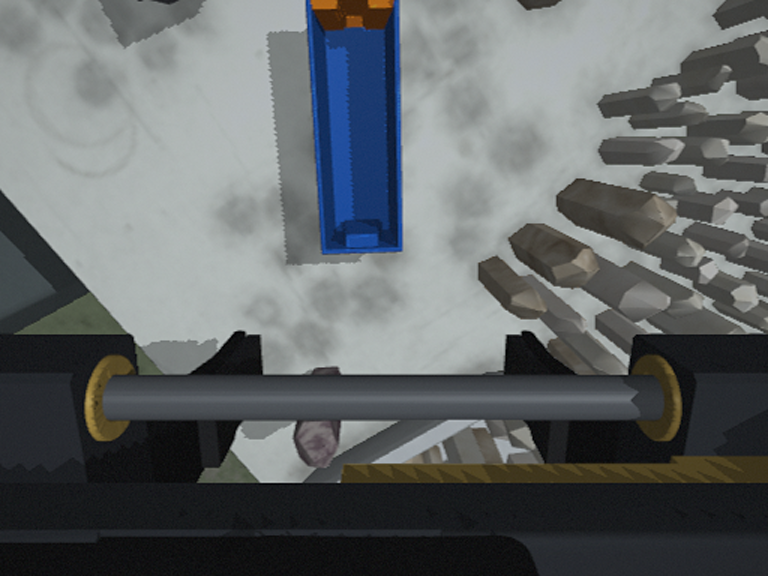

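The wrist view shows the blue tote's plain-end rim corners at (323,254) and (403,250), with its sides running up to (308,0) and (402,0). The purple stone's top is at (320,440), near the gripper.

```bash
python3 - <<'E'
from h import *;import pickle
c=pickle.load(open("pics/w6.pkl","rb"))
g=lambda u,v,z=.052:onz(c,u/1.5,v/1.5,z)
pl,pr,ol,orr=g(322.5,254),g(403,250.5),g(308,2),g(402,2)
print(pl,pr,ol,orr,np.linalg.norm(pl-pr))
for a,b in((pl,ol),(pr,orr)):d=b-a;print(np.degrees(np.arctan2(d[1],d[0])))
om=np.array([.6199,-.09095]);pm=((pl+pr)/2)[:2];d=om-pm;print("pm",pm,"ctr",(om+pm)/2,np.linalg.norm(d),np.degrees(np.arctan2(d[1],d[0])))
print("stone top",g(320,435,.12))
E
```

```text
[ 0.4937403  -0.23934523  0.052     ] [ 0.5492686  -0.27281648  0.052     ] [ 0.58903454 -0.08696705  0.052     ] [ 0.6442188  -0.12242079  0.052     ] 0.06483606753952666
57.97897175517306
57.73431077875294
pm [ 0.52150445 -0.25608085] ctr [ 0.57070222 -0.17351543] 0.19222352483281444 59.210803161695395
stone top [ 0.42659438 -0.34113018  0.12      ]
```

>>> {"api": "carry_out", "payload": {"steps": [[[1.8,4,0],1,0],[[1.8,4,0],0.7,0],[[0,0,-2],0,0],[[0,0,-2],0,0],[[0,0,-2],0,0],[[0,0,-2],0,0],[[0,0,-2],0,0],[[0,0,-1.5],0,0],[[0,0,0],0,0],[[0,0,0],0,0]]}}

```text
time: 15.85
position: [0.5716, -0.1563, 0.1615]
tool_rot: [0.966, -0.259, 0.013, 0.019]
ft_force: [0.2, 0.4, -0.3]
grip_width: 0.0871
```

>>> {"api": "carry_out", "payload": {"steps": [[[0,-1.6,-1],-1.3,0],[[0,0,-1.5],0,0],[[0,0,-1.5],0,0],[[0,0,-1.5],0,0],[[0,0,-1],0,0],[[0,0,0],0,0],[[0,0,0],0,0]]}}

```text
time: 16.55
position: [0.5762, -0.1796, 0.0989]
tool_rot: [0.962, -0.271, 0.02, 0.022]
ft_force: [-0.0, 0.1, 0.5]
grip_width: 0.0869
```

>>> {"api": "carry_out", "payload": {"steps": [[[0,0,5],0,0],[[0,0,5],0,0],[[0,0,5],0,0],[[0,0,0],0,0],[[0,0,0],0,0]]}}

```text
time: 17.05
position: [0.5756, -0.1804, 0.2537]
tool_rot: [0.962, -0.272, 0.019, 0.022]
ft_force: [0.7, 0.4, -0.6]
grip_width: 0.0871
```

```bash
cat > t.py <<'E'
from rig import robot
import numpy as np
from scipy.spatial.transform import Rotation as R
o=robot.get_obs();T=R.from_quat(o["tool_rot"]).as_matrix();a=np.arctan2(o["position"][1],o["position"][0])
z=T[:,2];print("pos",o["position"].round(4),"yaw",np.degrees(np.arctan2(T[1,0],T[0,0])).round(2),"tilt rad/lat",(z[0]*np.cos(a)+z[1]*np.sin(a)).round(4),(-z[0]*np.sin(a)+z[1]*np.cos(a)).round(4),"tilt on jaw/tool-y",T[2,0].round(4),T[2,1].round(4),o["q"].round(3),"w",o["grip_width"].round(4))
E
python3 t.py
```

```text
Traceback (most recent call last):
  File "t.py", line 5, in <module>
    z=T[:,2];print("pos",o["position"].round(4),"yaw",np.degrees(np.arctan2(T[1,0],T[0,0])).round(2),"tilt rad/lat",(z[0]*np.cos(a)+z[1]*np.sin(a)).round(4),(-z[0]*np.sin(a)+z[1]*np.cos(a)).round(4),"tilt on jaw/tool-y",T[2,0].round(4),T[2,1].round(4),o["q"].round(3),"w",o["grip_width"].round(4))
                                                                                                                                                                                                                                                                                ^^^^^^^^^^^^^^^^^^^^^
AttributeError: 'float' object has no attribute 'round'
```

>>> {"api": "carry_out", "payload": {"steps": [[[-4,2,0],0,0],[[0,0,0],0,0],[[0,0,0],0,0]]}}

```text
time: 17.35
position: [0.5306, -0.1582, 0.251]
tool_rot: [0.962, -0.272, 0.016, 0.021]
ft_force: [0.4, 0.4, 0.8]
grip_width: 0.0872
```

```bash
sed -i 's/o\["grip_width"\].round(4)/o["grip_width"]/' t.py; python3 t.py
```

```text
pos [ 0.5306 -0.1582  0.251 ] yaw -31.51 tilt rad/lat 0.0328 -0.0421 tilt on jaw/tool-y 0.0425 0.0322 [-0.472  0.386  1.605 -0.04   1.11   0.096] w 0.0872353722839904
```

>>> {"api": "carry_out", "payload": {"steps": [[[0.7,-0.5,0],0,0],[[0.7,-0.5,0],0,0],[[0.7,-0.5,0],0,0],[[0.7,-0.5,0],0,0],[[0.7,-0.5,0],0,0],[[0.7,-0.5,0],0,0],[[0,0,0],0,0]]}}

```text
time: 18.05
position: [0.5791, -0.1929, 0.249]
tool_rot: [0.962, -0.272, 0.016, 0.021]
ft_force: [-0.6, -0.2, 0.1]
grip_width: 0.0871
```

```bash
python3 t.py
```

```text
pos [ 0.5791 -0.1929  0.249 ] yaw -31.54 tilt rad/lat 0.0341 -0.0411 tilt on jaw/tool-y 0.0426 0.0323 [-0.487  0.467  1.469 -0.038  1.165  0.079] w 0.08707073015444289
```

>>> {"api": "carry_out", "payload": {"steps": [[[0,5,0],0,0],[[0,0,0],0,0],[[0,0,0],0,0]]}}

```text
time: 18.35
position: [0.5798, -0.1426, 0.2486]
tool_rot: [0.962, -0.273, 0.016, 0.021]
ft_force: [-0.5, 0.3, -0.1]
grip_width: 0.0871
```

```bash
python3 t.py
```

```text
pos [ 0.5798 -0.1426  0.2486] yaw -31.65 tilt rad/lat 0.0304 -0.0437 tilt on jaw/tool-y 0.0424 0.0322 [-0.409  0.45   1.501 -0.042  1.154  0.161] w 0.087139597932153
```

>>> {"api": "carry_out", "payload": {"steps": [[[0,0,0],8,0],[[0,0,0],8,0],[[0,0,0],8,0],[[0,0,0],8,0],[[0,0,0],8,0],[[0,0,0],8,0],[[0,0,0],7,0],[[-4.8,1.2,0],0,0],[[-4.8,1.2,0],0,0],[[0,0,0],0,0]]}}

```text
time: 19.35
position: [0.4784, -0.1216, 0.2471]
tool_rot: [0.975, 0.221, 0.022, 0.01]
ft_force: [0.9, -0.5, -0.2]
grip_width: 0.087
```

```bash
python3 t.py
```

```text
pos [ 0.4784 -0.1216  0.2471] yaw 25.52 tilt rad/lat 0.0478 0.0022 tilt on jaw/tool-y 0.0381 0.0288 [-0.484  0.301  1.76   0.015  1.035 -0.937] w 0.08696467921130868
```

>>> {"api": "carry_out", "payload": {"steps": [[[1.0,-0.6,0],-7,0],[[1.0,-0.6,-1],-8,0],[[1.0,-0.6,-1],-8,0],[[1.0,-0.6,-1],-8,0],[[1.0,-0.6,-1],-8,0],[[1.0,-0.6,-1],-8,0],[[1.0,-0.6,-1],-8,0],[[0.6,-0.3,-1],-2,0],[[0,0,0],0,0],[[0,0,0],0,0]]}}

```text
time: 20.35
position: [0.5579, -0.1746, 0.1776]
tool_rot: [0.955, -0.295, 0.017, 0.021]
ft_force: [-0.0, 0.2, -0.9]
grip_width: 0.0864
```

```bash
python3 t.py
```

```text
pos [ 0.5579 -0.1746  0.1776] yaw -34.24 tilt rad/lat 0.0335 -0.0428 tilt on jaw/tool-y 0.0445 0.0312 [-0.475  0.518  1.609 -0.044  0.975  0.147] w 0.08643505704741587
```

>>> {"api": "carry_out", "payload": {"steps": [[[0.6,0,-1],1.4,0],[[0.5,0,-1],1.2,0],[[0,0,-1],0,0],[[0,0,-1],0,0],[[0,0,-1],0,0],[[0,0,-1],0,0],[[0,0,-1],0,0],[[0,0,0],0,0],[[0,0,0],0,0]]}}

```text
time: 21.25
position: [0.5684, -0.174, 0.1019]
tool_rot: [0.963, -0.27, 0.017, 0.021]
ft_force: [0.8, -0.6, -0.5]
grip_width: 0.0873
```

```bash
python3 t.py
```

```text
pos [ 0.5684 -0.174   0.1019] yaw -31.29 tilt rad/lat 0.0342 -0.0409 tilt on jaw/tool-y 0.0433 0.0312 [-0.467  0.637  1.641 -0.047  0.823  0.111] w 0.087293345140339
```

>>> {"api": "carry_out", "payload": {"steps": [[[0.2,0,-1],0,0],[[0,0,-1],0,0],[[0,0,-1],0,0],[[0,0,-1],0,0],[[0,0,-1],0,0],[[0,0,0],0,0],[[0,0,0],0,0]]}}

```text
time: 21.95
position: [0.5709, -0.1742, 0.0477]
tool_rot: [0.962, -0.27, 0.017, 0.021]
ft_force: [-0.4, -0.4, 0.1]
grip_width: 0.0871
```

>>> {"api": "carry_out", "payload": {"steps": [[[0,0,-0.5],0,0],[[0,0,0],0,1],[[0,0,0],0,1],[[0,0,0],0,1],[[0,0,0],0,1],[[0,0,0],0,1],[[0,0,0],0,1],[[0,0,0],0,1]], "squeeze": 25}}

```text
time: 22.75
position: [0.5715, -0.1744, 0.0433]
tool_rot: [0.962, -0.27, 0.018, 0.021]
ft_force: [-0.1, -1.0, -1.6]
grip_width: 0.0656
```

>>> {"api": "carry_out", "payload": {"steps": [[[0,0,0.5],0,1],[[0,0,1],0,1],[[0,0,1],3,1],[[0,0,0.5],6,1],[[0,0,0],8,1],[[0,0,0],8,1],[[0,0,0],8,1],[[0,0,0],6,1],[[0,0,0],3,1],[[0,0,0],0,1]]}}

```text
time: 23.75
position: [0.5727, -0.1747, 0.0817]
tool_rot: [0.994, 0.108, 0.027, 0.015]
ft_force: [-0.6, -0.1, -2.3]
grip_width: 0.0659
```

```bash
python3 t.py
```

```text
pos [ 0.5727 -0.1747  0.0817] yaw 12.5 tilt rad/lat 0.0614 -0.0053 tilt on jaw/tool-y 0.0509 0.0347 [-0.486  0.665  1.662  0.009  0.753 -0.71 ] w 0.06594575943715725
```

>>> {"api": "carry_out", "payload": {"steps": [[[0,0,-1],0,1],[[0,0,-1],0,1],[[0,0,-1],0,1],[[0,0,-0.3],0,1],[[0,0,0],0,1],[[0,0,0],0,1]]}}

```text
time: 24.35
position: [0.5723, -0.1743, 0.0456]
tool_rot: [0.994, 0.107, 0.027, 0.014]
ft_force: [0.7, -1.3, -1.5]
grip_width: 0.0658
```

>>> {"api": "carry_out", "payload": {"steps": [[[0,0,-0.2],0,1],[[0,0,0],0,1],[[0,0,0],0,0],[[0,0,0],0,0],[[0,0,0],0,0],[[0,0,0],0,0],[[0,0,0],0,0]]}}

```text
time: 25.05
position: [0.574, -0.1752, 0.0455]
tool_rot: [0.994, 0.107, 0.029, 0.016]
ft_force: [0.6, -0.1, -0.8]
grip_width: 0.0864
```

>>> {"api": "carry_out", "payload": {"steps": [[[0,0,1],0,0],[[0,0,2],0,0],[[0,0,4],0,0],[[0,0,3],-4,0],[[0,0,1],-8.5,0],[[0,0,0],-8.5,0],[[0,0,0],-8.5,0],[[0,0,0],-8.5,0],[[0,0,0],-8.5,0],[[0,0,0],-8.5,0]]}}

```text
time: 26.05
position: [0.5738, -0.1753, 0.1682]
tool_rot: [0.928, -0.372, 0.022, 0.027]
ft_force: [-1.1, -0.9, 0.0]
grip_width: 0.087
```

```bash
python3 t.py
```

```text
pos [ 0.5738 -0.1753  0.1682] yaw -43.61 tilt rad/lat 0.04 -0.0585 tilt on jaw/tool-y 0.062 0.0343 [-0.456  0.548  1.583 -0.063  0.963  0.341] w 0.08700719760031163
```

>>> {"api": "carry_out", "payload": {"steps": [[[0,0,0],-8.5,0],[[0,0,0],-8.5,0],[[0,0,0],-8.5,0],[[0,0,0],-8.5,0],[[0,0,0],-8.5,0],[[0,0,0],-8.5,0],[[0,0,0],-8.5,0],[[0,0,0],-8.5,0],[[0,0,0],-8.5,0],[[0,0,0],-8.5,0]]}}

```text
time: 27.05
position: [0.5735, -0.1742, 0.1766]
tool_rot: [-0.425, 0.904, -0.001, -0.036]
ft_force: [0.1, -0.2, -0.6]
grip_width: 0.0868
```

>>> {"api": "carry_out", "payload": {"steps": [[[0,0,0],-8.5,0],[[0,0,0],-8.5,0],[[0,0,0],-8.5,0],[[0,0,0],-8.5,0],[[0,0,0],0,0],[[0,0,0],0,0]]}}

```text
time: 27.65
position: [0.5735, -0.1743, 0.1811]
tool_rot: [-0.14, 0.99, 0.009, -0.033]
ft_force: [0.7, -0.0, 0.7]
grip_width: 0.087
```

```bash
python3 t.py
```

```text
pos [ 0.5735 -0.1743  0.1811] yaw -163.83 tilt rad/lat -0.067 -0.012 tilt on jaw/tool-y 0.0628 0.0265 [-0.469  0.57   1.489 -0.026  1.146  2.402] w 0.08703490980001592
```

>>> {"api": "carry_out", "payload": {"steps": [[[1.2,-0.4,0],-2,0],[[-0.4,0.13,0],-2,0],[[-0.4,0.13,0],0,0],[[-0.4,0.13,0],0,0],[[1.2,-0.4,0],0,0],[[-0.4,0.13,0],0,0],[[-0.4,0.13,0],0,0],[[-0.4,0.13,0],0,0],[[0,0,0],0,0]]}}

```text
time: 28.55
position: [0.569, -0.1718, 0.1824]
tool_rot: [-0.112, 0.993, 0.011, -0.034]
ft_force: [0.4, 0.5, 0.3]
grip_width: 0.0871
```

```bash
python3 t.py
```

```text
pos [ 0.569  -0.1718  0.1824] yaw -167.02 tilt rad/lat -0.0709 -0.0075 tilt on jaw/tool-y 0.0653 0.0286 [-0.471  0.564  1.498 -0.022  1.148  2.455] w 0.0870956443689925
```

>>> {"api": "carry_out", "payload": {"steps": [[[-0.9,0.3,0],0,0],[[-0.9,0.3,0],0,0],[[-0.9,0.3,0],0,0],[[-0.9,0.3,0],0,0],[[4.7,-1.5,0],0,0],[[0,0,0],0,0],[[0,0,0],0,0]]}}

```text
time: 29.25
position: [0.5657, -0.1682, 0.1781]
tool_rot: [-0.113, 0.993, 0.016, -0.043]
ft_force: [-0.0, -0.5, -0.6]
grip_width: 0.0872
```

```bash
python3 t.py
```

```text
pos [ 0.5657 -0.1682  0.1781] yaw -166.94 tilt rad/lat -0.0919 -0.0037 tilt on jaw/tool-y 0.0818 0.0421 [-0.468  0.573  1.497 -0.022  1.162  2.457] w 0.08721360853136527
```

>>> {"api": "carry_out", "payload": {"steps": [[[-4.7,1.5,0],0,0],[[0,0,0],0,0],[[0,0,0],0,0]]}}

```text
time: 29.55
position: [0.5127, -0.1505, 0.1757]
tool_rot: [-0.113, 0.992, 0.019, -0.047]
ft_force: [0.9, -0.5, -0.4]
grip_width: 0.0869
```

```bash
python3 t.py
```

```text
pos [ 0.5127 -0.1505  0.1757] yaw -166.92 tilt rad/lat -0.1002 -0.0018 tilt on jaw/tool-y 0.0882 0.0475 [-0.482  0.511  1.636 -0.024  1.093  2.445] w 0.08691890599997555
```

>>> {"api": "carry_out", "payload": {"steps": [[[2,-0.8,0],0,0],[[2,-0.8,0],0,0],[[1.5,-0.6,0],0,0],[[0,0,0],0,0]]}}

```text
time: 29.95
position: [0.5685, -0.1728, 0.1778]
tool_rot: [-0.113, 0.992, 0.018, -0.046]
ft_force: [0.7, 0.2, -0.4]
grip_width: 0.0874
```

```bash
python3 t.py
```

```text
pos [ 0.5685 -0.1728  0.1778] yaw -166.93 tilt rad/lat -0.099 -0.003 tilt on jaw/tool-y 0.0874 0.0468 [-0.472  0.581  1.481 -0.022  1.177  2.453] w 0.08743490242048725
```

>>> {"api": "carry_out", "payload": {"steps": [[[0,0,4],0,0],[[0,0,4],0,0],[[0,0,0],0,0],[[0,0,-5],0,0],[[0,0,-5],0,0],[[0,0,0],0,0]]}}

```text
time: 30.55
position: [0.5668, -0.172, 0.1611]
tool_rot: [-0.113, 0.992, 0.017, -0.044]
ft_force: [-0.2, 1.1, 0.2]
grip_width: 0.087
```

```bash
python3 t.py
```

```text
pos [ 0.5668 -0.172   0.1611] yaw -166.92 tilt rad/lat -0.0948 -0.0039 tilt on jaw/tool-y 0.0841 0.0438 [-0.472  0.598  1.503 -0.023  1.134  2.453] w 0.08698255178812415
```

>>> {"api": "carry_out", "payload": {"steps": [[[0.9,-0.3,0],0,0],[[0.9,-0.3,0],0,0],[[0.9,-0.3,0],0,0],[[0.9,-0.3,0],0,0],[[-4.7,1.5,0],0,0],[[0,0,0],0,0]]}}

```text
time: 31.15
position: [0.5588, -0.1698, 0.1661]
tool_rot: [-0.113, 0.992, 0.016, -0.043]
ft_force: [-0.3, 0.9, -1.2]
grip_width: 0.0869
```

```bash
python3 t.py
```

```text
pos [ 0.5588 -0.1698  0.1661] yaw -166.89 tilt rad/lat -0.0924 -0.0044 tilt on jaw/tool-y 0.0823 0.0422 [-0.475  0.58   1.523 -0.023  1.129  2.45 ] w 0.08693333061849898
```

>>> {"api": "carry_out", "payload": {"steps": [[[0,0,0],8.5,0],[[0,0,0],8.5,0],[[0,0,0],8.5,0],[[0,0,0],8.5,0],[[0,0,0],8.5,0],[[0,0,0],8.5,0],[[0,0,0],8.5,0],[[0,0,0],8.5,0],[[0,0,0],8.5,0],[[0,0,0],8.5,0]]}}

```text
time: 32.15
position: [0.5736, -0.1757, 0.185]
tool_rot: [0.76, -0.648, 0.027, 0.032]
ft_force: [0.2, 0.4, 0.7]
grip_width: 0.0872
```

>>> {"api": "carry_out", "payload": {"steps": [[[0,0,0],8.5,0],[[0,0,0],8.5,0],[[0,0,0],8.5,0],[[0,0,0],8.5,0],[[0,0,0],8.5,0],[[-0.9,0.3,0],8.5,0],[[-0.9,0.3,0],8.5,0],[[-0.9,0.3,0],0,0],[[4.7,-1.5,0],0,0],[[0,0,0],0,0]]}}

```text
time: 33.15
position: [0.6008, -0.1838, 0.2006]
tool_rot: [0.982, -0.184, 0.049, 0.011]
ft_force: [0.3, -0.7, 1.2]
grip_width: 0.0871
```

```bash
python3 t.py
```

```text
pos [ 0.6008 -0.1838  0.2006] yaw -21.17 tilt rad/lat 0.0993 -0.0114 tilt on jaw/tool-y 0.0998 0.0041 [-0.478  0.52   1.528  0.008  0.994 -0.112] w 0.08706595857788504
```

>>> {"api": "carry_out", "payload": {"steps": [[[-4.8,1.5,0],0,0],[[0,0,0],0,0],[[-4.8,1.5,0],0,0],[[0,0,0],0,0]]}}

```text
time: 33.55
position: [0.507, -0.1528, 0.1992]
tool_rot: [0.981, -0.19, 0.043, 0.009]
ft_force: [-0.6, 0.6, -0.1]
grip_width: 0.087
```

```bash
python3 t.py
```

```text
pos [ 0.507  -0.1528  0.1992] yaw -21.87 tilt rad/lat 0.087 -0.0102 tilt on jaw/tool-y 0.0876 0.0024 [-0.509  0.401  1.762  0.011  0.891 -0.134] w 0.08697944113589831
```

>>> {"api": "carry_out", "payload": {"steps": [[[2.4,-0.7,0],0,0],[[2.4,-0.7,0],0,0],[[2.4,-0.7,0],0,0],[[0,0,0],0,0],[[-4.8,1.4,0],0,0],[[2.4,-0.7,0],0,0],[[2.4,-0.7,0],0,0],[[0,0,0],0,0],[[-4.8,1.4,0],0,0],[[0,0,0],0,0]]}}

```text
time: 34.55
position: [0.5007, -0.1427, 0.1917]
tool_rot: [0.98, -0.2, 0.017, 0.003]
ft_force: [-0.5, 0.3, -0.2]
grip_width: 0.0869
```

```bash
python3 t.py
```

```text
pos [ 0.5007 -0.1427  0.1917] yaw -23.09 tilt rad/lat 0.0334 -0.0031 tilt on jaw/tool-y 0.0335 -0.0011 [-0.495  0.42   1.752  0.005  0.937 -0.095] w 0.08690864755366497
```

>>> {"api": "carry_out", "payload": {"steps": [[[2.4,-0.8,0],0,0],[[2.4,-0.8,0],0,0],[[0,0,0],0,0],[[-4.8,1.4,0],0,0],[[2.4,-0.8,0],0,0],[[2.4,-0.8,0],0,0],[[1.5,-0.8,0],0,0],[[0,0,0],0,0]]}}

```text
time: 35.35
position: [0.5301, -0.1519, 0.1854]
tool_rot: [0.979, -0.203, -0.009, -0.003]
ft_force: [-0.2, 0.3, -0.5]
grip_width: 0.0872
```

```bash
python3 t.py
```

```text
pos [ 0.5301 -0.1519  0.1854] yaw -23.47 tilt rad/lat -0.0189 0.0054 tilt on jaw/tool-y -0.0195 -0.0029 [-0.483  0.486  1.645  0.002  1.031 -0.074] w 0.08717565446195912
```

>>> {"api": "carry_out", "payload": {"steps": [[[0.4,-0.2,0],-8.5,0],[[0.4,-0.2,0],-8.5,0],[[0.4,-0.2,0],-8.5,0],[[0.4,-0.2,0],-8.5,0],[[0.4,-0.2,0],-8.5,0],[[0.4,-0.2,0],-8.5,0],[[0.4,-0.2,0],-8.5,0],[[0.4,-0.2,0],-8.5,0],[[0.4,-0.2,0],-8.5,0],[[0.4,-0.2,0],-8.5,0]]}}

```text
time: 36.35
position: [0.5566, -0.1652, 0.1902]
tool_rot: [-0.576, 0.818, 0.01, 0.01]
ft_force: [0.4, -0.1, 0.3]
grip_width: 0.0868
```

>>> {"api": "carry_out", "payload": {"steps": [[[0,0,-0.8],-8.5,0],[[0,0,-1],-8.5,0],[[0,0,-1],-8.5,0],[[0,0,-1],-8.5,0],[[0,0,-1],-8.5,0],[[0,0,-1],-8.5,0],[[0,0,-1],-4,0],[[0,0,-1],0,0],[[0,0,0],0,0]]}}

```text
time: 37.25
position: [0.5461, -0.1602, 0.1156]
tool_rot: [-0.127, 0.992, 0.006, 0.01]
ft_force: [0.1, -0.3, -0.6]
grip_width: 0.0867
```

```bash
python3 t.py
```

```text
pos [ 0.5461 -0.1602  0.1156] yaw -165.46 tilt rad/lat 0.0141 0.0183 tilt on jaw/tool-y -0.0215 0.0084 [-0.493  0.596  1.682  0.028  0.854  2.377] w 0.08671929753136148
```

>>> {"api": "carry_out", "payload": {"steps": [[[0.7,-0.4,-0.5],-1,0],[[0.7,-0.4,-0.5],-1,0],[[0.7,-0.4,-0.5],0,0],[[0.3,-0.2,-0.5],0,0],[[0,0,0],0,0],[[0,0,0],0,0]]}}

```text
time: 37.85
position: [0.5734, -0.1763, 0.0952]
tool_rot: [-0.109, 0.994, 0.004, 0.012]
ft_force: [0.6, 0.3, -0.4]
grip_width: 0.0869
```

```bash
python3 t.py
```

```text
pos [ 0.5734 -0.1763  0.0952] yaw -167.5 tilt rad/lat 0.0176 0.0172 tilt on jaw/tool-y -0.0239 0.0063 [-0.495  0.657  1.617  0.027  0.853  2.411] w 0.08685988141762893
```

>>> {"api": "carry_out", "payload": {"steps": [[[0,0.1,-1],0,0],[[0,0,-1],0,0],[[0,0,-1],0,0],[[0,0,-1],0,0],[[0,0,-0.6],0,0],[[0,0,0],0,0],[[0,0,0],0,0]]}}

```text
time: 38.55
position: [0.5718, -0.1742, 0.0441]
tool_rot: [-0.109, 0.994, 0.005, 0.01]
ft_force: [0.0, -0.7, -0.9]
grip_width: 0.0868
```

>>> {"api": "carry_out", "payload": {"steps": [[[0,0,0],0,1],[[0,0,0],0,1],[[0,0,0],0,1],[[0,0,0],0,1],[[0,0,0],0,1],[[0,0,0],0,1]]}}

```text
time: 39.15
position: [0.5725, -0.1746, 0.0453]
tool_rot: [-0.109, 0.994, 0.005, 0.011]
ft_force: [-0.7, -0.5, -2.1]
grip_width: 0.0654
```

```bash
python3 t.py
```

```text
pos [ 0.5725 -0.1746  0.0453] yaw -167.48 tilt rad/lat 0.0166 0.0175 tilt on jaw/tool-y -0.0231 0.007 [-0.493  0.734  1.642  0.03   0.753  2.408] w 0.06535273198167749
```

>>> {"api": "carry_out", "payload": {"steps": [[[0,0,0.7],0,1],[[0,0,1.5],0,1],[[0,0,2.2],0,1],[[0,0,2.5],0,1],[[0,0.5,2],4,1],[[-0.15,1.2,1],8,1],[[-0.15,1.3,0.5],8.4,1],[[-0.15,1.3,0],8.4,1],[[-0.15,1.3,0],8.4,1],[[-0.15,1.3,0],8.4,1]]}}

```text
time: 40.15
position: [0.5636, -0.1048, 0.1571]
tool_rot: [-0.495, 0.869, 0.006, 0.008]
ft_force: [0.3, 0.6, -2.0]
grip_width: 0.0655
```

>>> {"api": "carry_out", "payload": {"steps": [[[-0.15,1.3,0],8.4,1],[[-0.15,1.3,0],8.4,1],[[-0.15,1.3,0],8.4,1],[[-0.15,1.3,0],8.4,1],[[-0.15,1.3,0],8.4,1],[[-0.15,1.3,0],8.4,1],[[-0.15,1.3,0],8.4,1],[[-0.15,1.3,0],8.4,1],[[-0.15,1.3,0],8.4,1],[[-0.15,1.3,0],8.4,1]]}}

```text
time: 41.15
position: [0.5462, 0.0309, 0.1617]
tool_rot: [0.954, -0.299, -0.01, -0.002]
ft_force: [-0.0, 0.3, -2.1]
grip_width: 0.0656
```

```bash
python3 t.py
```

```text
pos [0.5462 0.0309 0.1617] yaw -34.75 tilt rad/lat -0.0162 0.0111 tilt on jaw/tool-y -0.0196 0.0012 [-0.152  0.513  1.679  0.009  0.968  0.449] w 0.06557373368135352
```

>>> {"api": "carry_out", "payload": {"steps": [[[0,1.0,0],8,1],[[0,0.8,0],7,1],[[0,0.5,-1],4,1],[[0,0,-1],0,1],[[0,0,0],0,1],[[0,0,0],0,1]]}}

```text
time: 41.75
position: [0.5451, 0.0567, 0.1433]
tool_rot: [0.992, -0.129, -0.009, -0.001]
ft_force: [0.7, 0.2, -1.9]
grip_width: 0.0661
```

```bash
python3 t.py; python3 w.py w7
```

```text
pos [0.5451 0.0567 0.1433] yaw -14.83 tilt rad/lat -0.0175 0.0056 tilt on jaw/tool-y -0.0183 0.001 [-0.101  0.542  1.691  0.002  0.927  0.156] w 0.0660654729617742
[0.54504343 0.05664105 0.14328458] [ 9.91595574e-01 -1.29041665e-01 -9.27392657e-03 -6.78174747e-04] [-0.10148728  0.54177093  1.69072504  0.0023414   0.92760105  0.15590738]
[0.56517496 0.12442255 0.30348003]
```

View pics/w7.png

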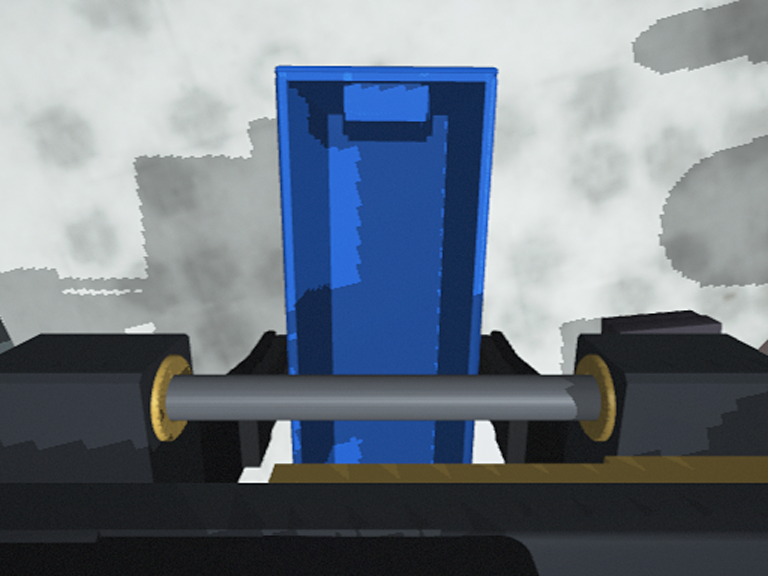

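The wrist view shows the blue tote held level. Its plain-end rim corners are at (276,68) and (497,69), and it hides the grey tote below.

```bash
python3 - <<'E'
from h import *;import pickle
c=pickle.load(open("pics/w7.pkl","rb"))
p=np.array([.5451,.0567,.1433])
for z in(.145,.150,.155):
  a,b=[onz(c,u/1.5,v/1.5,z) for u,v in((276,68),(497,69))]
  m=(a+b)/2-p;w=b-a;t=np.radians(75.17)
  print(z,"width",np.linalg.norm(w),"yaw of end edge",np.degrees(np.arctan2(w[1],w[0])),"along",m[0]*np.cos(t)+m[1]*np.sin(t),"across(jaw)",m[0]*np.sin(t)-m[1]*np.cos(t))
E
```

```text
0.145 width 0.06662938229736456 yaw of end edge -15.268964082439142 along 0.09653717407905299 across(jaw) 0.00022246625980672924
0.15 width 0.06452724413073795 yaw of end edge -15.26896408243912 along 0.09571901811611169 across(jaw) 0.00028083527426402827
0.155 width 0.06242510596411121 yaw of end edge -15.268964082439123 along 0.09490086215317035 across(jaw) 0.0003392042887212163
```

>>> {"api": "carry_out", "payload": {"steps": [[[-0.1,0.5,-0.5],1.5,1],[[0,0.4,-0.7],1.3,1],[[0,0,-0.8],0,1],[[0,0,-0.5],0,1],[[0,0,0],0,1],[[0,0,0],0,1]]}}

```text
time: 42.4
position: [0.5442, 0.0656, 0.1162]
tool_rot: [0.995, -0.104, -0.009, -0.0]
ft_force: [-0.3, -0.4, -1.3]
grip_width: 0.0654
```

```bash
python3 t.py
```

```text
pos [0.5442 0.0656 0.1162] yaw -11.93 tilt rad/lat -0.0177 0.0049 tilt on jaw/tool-y -0.0183 0.001 [-0.085  0.584  1.71   0.002  0.866  0.123] w 0.06538507296558753
```

>>> {"api": "carry_out", "payload": {"steps": [[[-0.06,0,-0.6],0,1],[[0,0,-0.6],0,1],[[0,0,-0.3],0,1],[[0,0,0],0,1],[[0,0,0],0,1]]}}

```text
time: 42.9
position: [0.5439, 0.0654, 0.1001]
tool_rot: [0.995, -0.104, -0.009, -0.0]
ft_force: [1.0, 0.2, -1.6]
grip_width: 0.0656
```

>>> {"api": "carry_out", "payload": {"steps": [[[0,0,-0.2],0,1],[[0,0,-0.2],0,1],[[0,0,0],0,1],[[0,0,0],0,1]]}}

```text
time: 43.3
position: [0.5443, 0.0653, 0.0961]
tool_rot: [0.995, -0.104, -0.008, -0.0]
ft_force: [-0.6, 0.0, -1.8]
grip_width: 0.0656
```

>>> {"api": "carry_out", "payload": {"steps": [[[-0.05,0,-0.2],0,1],[[0,0,0],0,1]]}}

```text
time: 43.5
position: [0.5438, 0.0653, 0.0941]
tool_rot: [0.995, -0.104, -0.008, -0.0]
ft_force: [-1.1, -0.4, -1.7]
grip_width: 0.0655
```

>>> {"api": "carry_out", "payload": {"steps": [[[0,0,-0.15],0,1],[[0,0,0],0,1]]}}

```text
time: 43.7
position: [0.5439, 0.0653, 0.0926]
tool_rot: [0.995, -0.104, -0.008, -0.0]
ft_force: [-0.3, 0.5, -0.6]
grip_width: 0.0655
```

>>> {"api": "carry_out", "payload": {"steps": [[[0,0,-0.15],0,1],[[0,0,0],0,1]]}}

```text
time: 43.9
position: [0.5443, 0.0653, 0.0924]
tool_rot: [0.995, -0.104, -0.008, -0.0]
ft_force: [-0.5, -0.6, -1.5]
grip_width: 0.0653
```

>>> {"api": "carry_out", "payload": {"steps": [[[0,0,-0.15],0,1],[[0,0,0],0,1]]}}

```text
time: 44.1
position: [0.5447, 0.0653, 0.0924]
tool_rot: [0.995, -0.104, -0.007, -0.0]
ft_force: [0.3, -0.5, -1.2]
grip_width: 0.066
```

>>> {"api": "carry_out", "payload": {"steps": [[[0,0,-0.15],0,1],[[0,0,0],0,1]]}}

```text
time: 44.3
position: [0.545, 0.0653, 0.0923]
tool_rot: [0.995, -0.104, -0.007, -0.0]
ft_force: [0.3, -0.1, -1.1]
grip_width: 0.0655
```

The height has stopped at 0.0923, which equals the grip height on the table (0.0453) plus the seat height (0.047), so the tote is seated. I'll release and rise.

>>> {"api": "carry_out", "payload": {"steps": [[[0,0,0],0,0],[[0,0,0],0,0],[[0,0,0],0,0],[[0,0,0],0,0],[[0,0,0],0,0],[[0,0,1],0,0],[[0,0,2],0,0],[[0,0,3],0,0],[[0,0,4],0,0],[[0,0,4],0,0]]}}

```text
time: 45.3
position: [0.5403, 0.0655, 0.2319]
tool_rot: [0.994, -0.104, -0.014, -0.0]
ft_force: [0.7, 0.4, 0.5]
grip_width: 0.0871
```

>>> {"api": "carry_out", "payload": {"steps": [[[0,-4,2],0,0],[[0,-5,0],0,0],[[0,-5,0],0,0],[[0,-5,0],0,0],[[0,-5,0],0,0],[[0,0,0],0,0]]}}

```text
time: 45.9
position: [0.5442, -0.1795, 0.2669]
tool_rot: [0.995, -0.101, -0.001, 0.002]
ft_force: [-0.1, -0.1, 0.4]
grip_width: 0.0869
```

```bash
python3 - <<'E'
import cv2
from rig import cams
from h import *
a=[]
for n,C in(("scene",SC),("side",SD)):
    im=cams.camera(n)["pixels"][:,:,::-1]; u,v=map(int,proj(C,[.5435,.0656,.05]))
    cv2.imwrite(f"pics/{n}9.png",im)
    a.append(cv2.resize(im[v-50:v+50,u-50:u+50],(400,400),interpolation=cv2.INTER_CUBIC));print(u,v)
cv2.imwrite("pics/fin.png",np.hstack(a))
E
```

```text
239 202
260 186
```

View pics/fin.png

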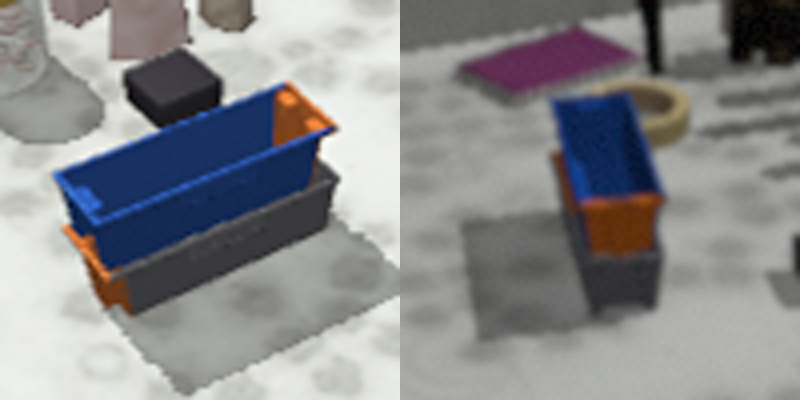

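The crops show the blue tote stacked on the grey one, with its orange end over the grey plain end. I'll check the rim level numerically.

```bash
python3 - <<'E'
from h import *
for n,s,d in(("pn",(97,222),(553,100)),("pf",(57,176),(628,93)),("on",(338,127),(583,206)),("of",(285,83),(664,200))):
    S=(SC,189+s[0]/4,152+s[1]/4);D=(SD,210+(d[0]-400)/4,136+d[1]/4);print(n,tri(S,D).round(4),onz(*S,.099).round(4)[:2],onz(*D,.099).round(4)[:2])
E
```

```text
pn [0.5378 0.1618 0.0962] [0.5341 0.164 ] [0.537  0.1573]
pf [0.5971 0.1488 0.0954] [0.5899 0.1523] [0.5975 0.1452]
on [ 0.4955 -0.0223  0.0963] [ 0.4897 -0.0185] [ 0.4968 -0.0242]
of [ 0.5566 -0.0332  0.0955] [ 0.5531 -0.0298] [ 0.5543 -0.0392]
```

```bash
python3 -c "
from rig import robot
print(robot.hand_in())"
```

```text
the job is handed in; nothing more can be done
None
```

The card box is in the grey tote and the blue tote is stacked on top, turned to the opposite facing and let go. I handed the job in at about 46 s.

**What I did**
- I laid the larger beige box lengthwise on the grey tote's floor.
- I turned the blue tote by half a turn in two grasps, because the last joint's range did not allow it in one. This meant setting it down once in between.
- I lowered it onto the saddles of the grey tote's rim, released it and moved clear.

**Last checks**
- **Seat height:** on lowering, the tool stopped at z = 0.092 m, which is the grip height on the table plus the 47 mm seat height. The force stayed low.
- **Level:** the four blue rim corners triangulate to 95–96 mm, level within 1 mm. Nominal is 99 mm, and the same views read some other rims 3–5 mm low earlier.
- **Facing:** the final pictures show the blue tote's orange end over the grey tote's plain end, with the grey tote about where it stood. Nothing nearby looks disturbed.

**What disagreed or was not checked**
- **First box grasp:** the first grasp closed above the box. The fingertips turned out to be much closer to the TCP than the stated 22 mm, so I regripped lower.
- **Tool tilt:** the tool picked up a tilt of several degrees, which I worked down to about 1° before the final placing.
- **Box inside the tote:** I did not look at it again after letting go. That it lies flat rests on the box touching down at the floor height and coming free normally.

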